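# Gauge the plate gap of a grain mill

### The arm

A 6-joint arm with a two-finger parallel gripper is mounted at the origin on a cart in front of the work surface, level with it; the furniture and walls round the work are solid. World frame = base frame: x ahead of the robot, y to its left, z up, the work surface at z = 0. Lengths are in m, angles in rad, forces in N, time in s.
With the tool pointing down it reaches from about 0.4 to 0.825 m from the base axis. Payload 7 kg.
Tool frame: the origin (TCP) lies at the very end of the fingers, on their centre line; the grasp point (between the pads) lies 19 mm behind it; z points along the fingers, y is the line along which they close (so a half turn about z gives the same grasp; the last joint's range is limited). The gripper opens to 88 mm and grips with 3 to 60 N. Pads are 19 mm wide; open, the fingers measure 130 mm over their backs; the gripper's body (78 mm by 193 mm) begins 47 mm behind the grasp point.
Start: joints at [-1.027, 0.359, 0.012, 0, -1.224, -0.288], TCP at [0.171, -0.653, 0.227] pointing down, gripper open.
Joint ranges: [-3.07, 3.07], [-1.43, 2.12], [-1.02, 1.25], [-3.03, 1.67], [-3.05, -0], [-3.03, 3.03]. Speed limits (rad/s): [2.39, 2.39, 3.01, 3.14, 3.14, 3.14].

### API

Orientations are given as [roll, pitch, yaw] about the fixed x, y, z axes, in that order (R = Rz(yaw) Ry(pitch) Rx(roll)).
In Python, from station import arm, grab_frame gives the robot as it stands.
- The arm moves only by the tool jog_arm, never from a script. Its argument "deltas" is a list that holds one entry, the list of rows, each a list of 4 numbers: the shift along the tool's x, y, z in units of 60 mm (1.0 is 60 mm), then the turn about the tool's z in units of 5 degrees (1.0 is 5 degrees). A call has 1 to 8 rows; each row is the pose to reach, as a shift and turn from the pose commanded when the call began, along the tool's axes at that moment; what a row does not reach only later rows make up. A row lasts 1/8 s, in which the tool goes at most 62.5 mm and 10.7 degrees, less where a joint would pass 70% of its speed; a pose out of reach is approached as far as the arm can. A call with a gripper value outside its range is refused whole. "grip" is the finger opening in mm, from 0 to 87.6, set as the call begins (left out, the last holds). The fingers move at their own pace and stop on an object; "squeeze" is the grip in N (left out, the last holds). Time passes only in rows, so rows that repeat a pose let the fingers close. It gives the time, the measured TCP pose, the force, the opening and the grip force at its end, in the units of the state.
- arm.get_state(): the state, without advancing time (a new reading comes with each control period).
- grab_frame(name): name is "scene" or "top" or "wrist"; returns a dict with "img" (384x512x3 uint8, red, green, blue), "vfov" (degrees; the focal length in pixels is half the picture's height over the tangent of half this angle, whatever the lens; pixels are square), "cx", "cy" (the principal point, pixels), "xyz" and "rotation" of the camera in the world. Camera axes: x right, y down, z forward; pixel columns grow to the right and rows downward; lengths in m; the calibration is good to about 2 mm. A picture is of the moment at which its call begins. There is no depth.
- arm.job_done(): hands the job in; it is judged then, once.
The state is a dict: "t": time; "q": joint angles; "qd": joint speeds; "joint_efforts": joint torques, N m; "eef_pos": TCP position; "ee_rot": TCP orientation; "force": force on the tool from outside, world axes, zero at the start; "moment": the same for the moment, N m; "width": finger opening in m; "gripper_force": force on a finger pad.
Only numpy, scipy, OpenCV 4.12 (cv2) and the standard library are available. Lean on these libraries where they do the work, as an engineer would, in place of code of your own. Each camera call takes 0.05 s, during which the arm holds its last target. There are 200 camera calls.

### The job

The hopper is off the hand grain mill and the gap between its two grinding plates is to be fixed at its present setting: take the tapered steel gauge by its handle out of the wooden stand and touch its tip to the solid wax in the open tin, so that it slides cleanly. Then slide the gauge down from above between the two plates, at the top of their rims and in line with them, until it drags snugly on both plates, but do not force the spring-backed front plate wide open. Finish while still gripping the gauge upright at that depth, so that I can lock the adjuster, and leave everything else where it stands.

Things in the scene. Friction and masses are not known exactly. Their poses are not given: they have to be found in the camera images.
- mill: White hand grain mill, fixed. Origin: on the worktop below the grinding face of its rear plate. Axle along local x, 125 mm up, crank towards -x; local y runs along the gap. Two upright round steel plates (120 mm across, 14 mm thick) face each other: the fixed rear one at local x = 0, the front one 3.0 to 4.8 mm before it. The feed throat, 49 to 99 mm behind the gap, rises 2 mm above the rims
- gap_top (a point): Top of the rear plate in the plane of its grinding face, at rim height, 185 mm above the worktop; axes as the mill's. Both rims are bevelled: at the rim the gap is 12 mm wider than below, the parallel part begins 10 mm below this point and the 12 mm thick axle lies 54 mm below it. (A wall cabinet hangs over the back, from 470 mm up, its handles beyond x = 0.58 m: keep the wrist clear of it)
- front_plate_top (a point): The same point on the front plate: top of its rim, in the plane of its grinding face. The middle of the gap is halfway between this and gap_top
- front_plate (a joint): Give of the front plate along the axle (m), away from the rear plate: 0 at rest, at most 0.006; its spring presses back with 5 N per mm. Snug means opened about 0.5 to 2.5 mm, which takes a steady push of about 6 to 14 N down on the gauge, rising by some 0.6 N per mm of depth; a sideways force along the axle means that the gauge leans on one plate and is off the middle of the gap
- gauge: Tapered gap gauge, 136 mm long, 70 g, loose, upright in the stand. Origin at the tip (lower end), z up to the handle. Steel blade 70 mm long, 16 mm wide (local y); thickness (local x) grows evenly from 2.0 mm at the tip to 10.4 mm. Above it a collar 18 x 30 x 6 mm, which rests on the stand, then a wooden handle 14 x 20 x 60 mm (x, y, z), 76 to 136 mm above the tip. Same after half a turn about z
- gauge_tip (a point): Middle of the blade's tip
- gauge_grip (a point): Point in the middle of the gauge's handle where it is best gripped, 110 mm above the tip; axes as the gauge's
- stand: Wooden block 60 x 70 mm (x, y) on a darker foot 78 x 88 mm, 86 mm high in all, fixed; origin in the middle of its underside. The gauge's blade hangs in a slot in its top, 76 mm deep; lift the gauge straight up by 75 mm to clear it
- wax_tin: Small round open aluminium tin, 76 mm across, 30 mm high, loose, 250 g, on the worktop; origin in the middle of its underside. Filled with a solid cake of wax (69 mm across) up to 17.5 mm, so the wax lies 12.5 mm below the rim
- wax_top (a point): Middle of the wax's upper face
- hopper: Bystander: the mill's steel hopper, a funnel 110 mm across and 85 mm high, standing upside down; origin under its middle
- canister: Bystander: white canister with wooden lid, 77 x 77 x 100 mm; origin under its middle
- pepper_mill: Bystander: dark wooden pepper mill, 58 mm across, 150 mm high; origin under its middle
- paddle: Bystander: flat wooden serving paddle, 72 x 246 x 9 mm; origin under its middle
Not all that is in view belongs to the job. There is more than one size of the gauge; the job needs the larger.

How it is judged:
On the way:
1. the held gauge's tip touches the wax inside the tin (horizontal distance between gauge_tip and wax_top below 0.028 m and z of gauge_tip in the frame of wax_top below 0.004 m and contact force between gauge and wax_tin above 0.3 N and contact force between the fingers and gauge above 1 N), for 0.1 s.
At the end, for the whole second after the job is handed in: The gripper still grips the resting gauge (over 2 N); it stands within 0.15 rad of upright between the plates, within 20 mm of their top middle, tip 15 mm or more below the rims, presses on both (over 1 N each) and opens the front plate by 0.4 to 3 mm; it is clear of stand and tin (contact force between the fingers and gauge above 2 N and contact force between gauge and mill above 1 N and contact force between gauge and front_plate above 1 N and value of joint front_plate between 0.0004 and 0.003 m and z of gauge_tip in the frame of gap_top below -0.015 m and y of gauge_tip in the frame of gap_top between -0.02 and 0.02 m and angle between gauge's own z axis and vertical below 0.15 rad and linear speed of gauge below 0.01 m/s and contact force between gauge and stand below 0.1 N and contact force between gauge and wax_tin below 0.1 N); the arm keeps its last pose, push and grip.
It fails at once if the front plate is forced more than 4 mm open (value of joint front_plate above 0.004 m).
It fails at once if a bystander or the wax tin is moved by more than 30 mm or toppled (distance of any of hopper, canister, pepper_mill, paddle, wax_tin from where it was at the start of the episode above 0.03 m or angle between any of hopper, canister, pepper_mill, paddle, wax_tin's own z axis and vertical above 0.5 rad).
It also fails if it takes over 66 s, if anything falls off the work surface, if the arm or the gripper's body presses on something with over 40 N, if the wrist force passes 120 N, or if a joint passes its speed limit or range.

## Working session

There is one attempt and no reset: what is moved stays moved. The work goes in short steps, Python scripts to look and compute and a tool call to move; the robot and the scene stay as the last step left them, time stands still between calls to the robot, and variables do not carry over. Pictures are saved under pics/ and viewed, at most 10 in all, crops included, and the job is handed in when it is done.

Besides the shell and the picture viewer there is one more tool, called after "Call:" in YAML: its name, and indented under it one key for each argument. jog_arm: Moves the arm, as the interface text tells. Its arguments: {"type":"object","properties":{"deltas":{"type":"array"},"grip":{"type":"number"},"squeeze":{"type":"number"}},"required":["deltas"]}

```bash
mkdir -p pics
cat > h.py <<'E'
import numpy as np, cv2, pickle
from station import arm, grab_frame
def grab(n,tag):
    f=grab_frame(n); pickle.dump(f,open(f'pics/{tag}.pkl','wb')); cv2.imwrite(f'pics/{tag}.png',f['img'][:,:,::-1]); return f
def load(tag): return pickle.load(open(f'pics/{tag}.pkl','rb'))
def ray(f,u,v):
    F=f['img'].shape[0]/2/np.tan(np.radians(f['vfov'])/2)
    d=np.array(f['rotation'])@np.array([(u-f['cx'])/F,(v-f['cy'])/F,1.]); return np.array(f['xyz']),d/np.linalg.norm(d)
def atz(f,u,v,z):
    o,d=ray(f,u,v); return o+d*(z-o[2])/d[2]
def proj(f,p):
    F=f['img'].shape[0]/2/np.tan(np.radians(f['vfov'])/2)
    c=np.array(f['rotation']).T@(np.array(p)-f['xyz']); return np.array([f['cx']+F*c[0]/c[2],f['cy']+F*c[1]/c[2]])
def tri(*obs):
    A=np.zeros((3,3));b=np.zeros(3)
    for f,u,v in obs:
        o,d=ray(f,u,v);P=np.eye(3)-np.outer(d,d);A+=P;b+=P@o
    x=np.linalg.solve(A,b); return x,[np.round(proj(f,x)-[u,v],1) for f,u,v in obs]
E
python3 - <<'E'
from h import *
ims=[grab(n,n+'0') for n in('scene','top','wrist')]
for f in ims: print(f['xyz'],f['vfov'],f['cx'],f['cy'],np.round(f['rotation'],3).tolist(),[k for k in f])
print(arm.get_state())
cv2.imwrite('pics/a.png',cv2.resize(ims[0]['img'],(800,600),interpolation=cv2.INTER_CUBIC)[:,:,::-1])
cv2.imwrite('pics/b.png',cv2.resize(ims[1]['img'],(800,600),interpolation=cv2.INTER_CUBIC)[:,:,::-1])
E
```

```text
[-0.13614021 -1.03246184  1.18724174] 45.80743161786564 254.96194004657673 190.26725687585684 [-2.304, -0.019, -0.574] ['img', 'vfov', 'cx', 'cy', 'xyz', 'rotation']
[ 0.33616562 -0.06977124  1.1388455 ] 54.89169788664679 260.3603807298081 193.1968578285767 [-2.946, 0.002, -1.559] ['img', 'vfov', 'cx', 'cy', 'xyz', 'rotation']
[ 0.09138156 -0.67379122  0.38313068] 64.95296716221429 259.5729983100605 196.03522050375724 [2.838, -0.002, 1.826] ['img', 'vfov', 'cx', 'cy', 'xyz', 'rotation']
{'t': 0.15, 'q': array([-1.02693168e+00,  3.59254977e-01,  1.12485345e-02, -2.36841272e-04,
       -1.22410772e+00, -2.88095041e-01]), 'qd': array([ 0.00026611, -0.00265768,  0.00350354, -0.00074307,  0.0013995 ,
        0.00049993]), 'joint_efforts': array([-2.30680278e-03, -5.83275819e+01,  2.93289757e+01,  7.00120971e+00,
        8.73992656e-03, -1.41105602e-04]), 'eef_pos': array([ 0.17063268, -0.652683  ,  0.22581097]), 'ee_rot': array([ 3.14026586e+00, -1.60966505e-04, -2.88590356e+00]), 'force': array([-0.41842346,  0.19487631, -0.01920555]), 'moment': array([0.03736806, 0.01744192, 0.01255319]), 'gripper_force': 0.0, 'width': 0.08767210714139634}
```

View pics/a.png

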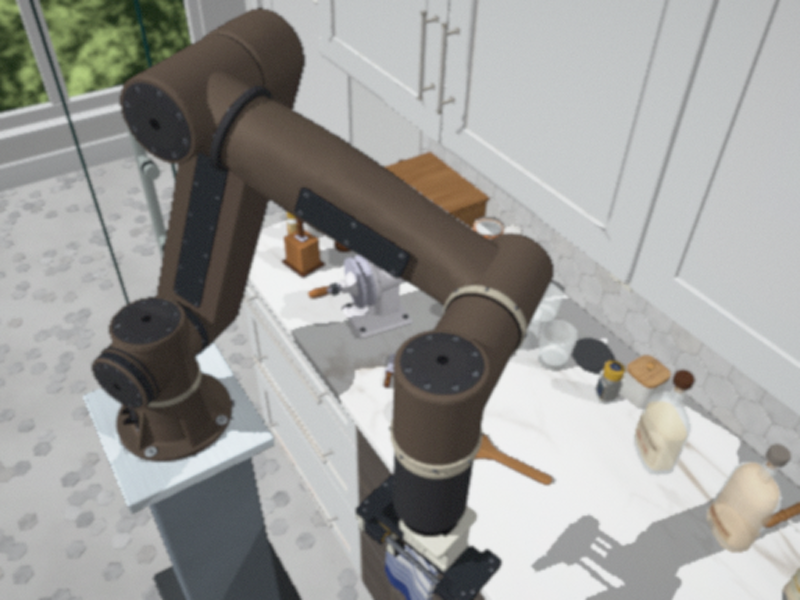

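View pics/b.png

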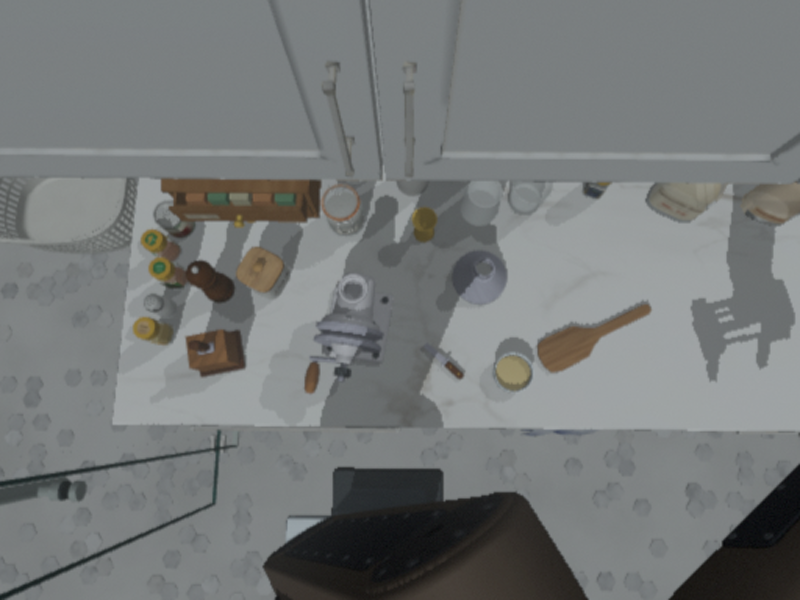

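The scene view is largely hidden by the arm. The top view (800x600) shows the stand with an upright handle at (213,350), the mill with its two plates at about (348,330), the wax tin at (513,371) and a small gauge lying loose at (445,362).

Candidates for the gauge are the upright one in the stand at (203,347) and the one lying at (445,362). The description (upright, in the stand) picks the first.

Run:
```python
s=open('h.py').read()
s=s.replace("import numpy as np, cv2, pickle","import numpy as np, cv2, pickle\nfrom scipy.spatial.transform import Rotation as Ro")
s=s.replace("f=grab_frame(n);","f=grab_frame(n); f['rotation']=Ro.from_euler('xyz',f['rotation']).as_matrix();")
open('h.py','w').write(s)
from h import *
t=grab('top','top1'); k=.64
for n,u,v,z in [('handle',203,347,.146),('stand',213,352,.086),('frontplate',343,340,.185),('rear',350,322,.185),('tin',513,371,.0175),('decoy',445,362,.01),('hopper',484,268,.08),('pepper',200,272,.15),('canister',262,268,.1),('axle?',343,372,.125)]:
    p=atz(t,u*k,v*k,z); print(n,p.round(3),np.hypot(*p[:2]).round(3))
w=grab('wrist','w1'); st=arm.get_state()
R=Ro.from_euler('xyz',st['ee_rot']).as_matrix(); print(R.round(3)); 
print('cam in tool',(R.T@(w['xyz']-st['eef_pos'])).round(3),(R.T@w['rotation']).round(3))
c=t['img'][150:270,80:270]; cv2.imwrite('pics/c.png',cv2.resize(c,(792,500),interpolation=cv2.INTER_CUBIC)[:,:,::-1])
```

```text
handle [0.449 0.286 0.146] 0.533
stand [0.447 0.288 0.086] 0.532
frontplate [0.459 0.04  0.185] 0.461
rear [0.49  0.029 0.185] 0.491
tin [ 0.424 -0.271  0.018] 0.504
decoy [ 0.441 -0.141  0.01 ] 0.463
hopper [ 0.613 -0.21   0.08 ] 0.648
pepper [0.582 0.3   0.15 ] 0.655
canister [0.603 0.204 0.1  ] 0.637
axle? [0.411 0.045 0.125] 0.413
[[-0.967 -0.253 -0.   ]
 [-0.253  0.967  0.001]
 [ 0.     0.001 -1.   ]]
cam in tool [ 0.082 -0.    -0.157] [[-0.    -0.954 -0.3  ]
 [ 1.    -0.     0.001]
 [-0.001 -0.3    0.954]]
```

View pics/c.png

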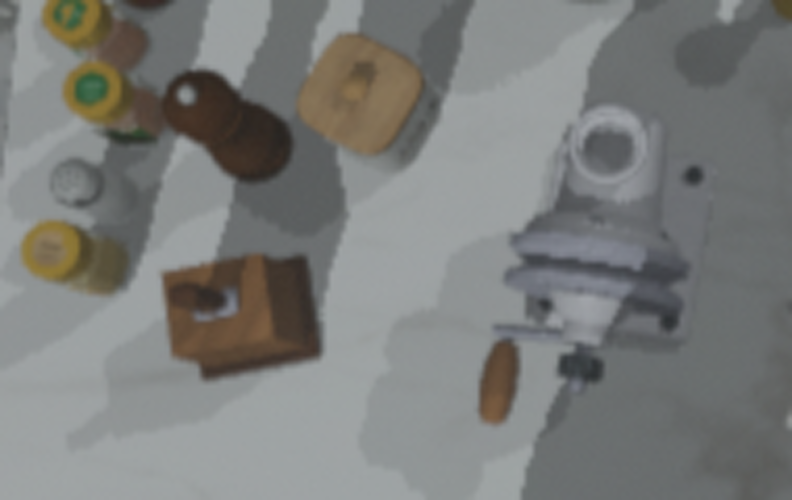

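The crop confirms the choice: the stand holds an upright dark wooden handle (top at crop (185,293), collar at (218,303)). The stand is yawed a few degrees and the mill's plates run roughly along the image rows. I'm moving now, taking wrist pictures on the way.

Call:
jog_arm:
  deltas:
    - [[-0.8, 0.66, -0.5, -1.8], [-1.6, 1.32, -1, -3.6], [-2.4, 2, -1.4, -5.6], [-3.2, 2.65, -1.7, -7.5], [-4, 3.3, -1.7, -9.4], [-4.8, 4, -1.7, -11.3], [-5.6, 4.65, -1.7, -13.2], [-6.35, 5.28, -1.7, -15]]

```text
t: 1.25
eef_pos: [0.4511, -0.2608, 0.3289]
ee_rot: [-3.141, -0.0, -1.571]
force: [1.0, -1.0, 1.1]
width: 0.0874
gripper_force: 0.0
```

Call:
jog_arm:
  deltas:
    - [[0, 0, 0, 0], [0, 0, 0, 0]]

```text
t: 1.5
eef_pos: [0.4503, -0.2624, 0.3285]
ee_rot: [3.141, -0.0, -1.576]
force: [0.1, 0.3, -0.2]
width: 0.088
gripper_force: 0.0
```

Run:
```python
from h import *
s=arm.get_state(); print(s['t'],s['eef_pos'],s['ee_rot'],s['q'].round(2)); grab('wrist','w2'); grab('scene','s2')
```

```text
1.5 [ 0.45028389 -0.26242022  0.32852869] [ 3.14134994e+00 -6.05386663e-05 -1.57644598e+00] [-0.15  0.05 -0.15  0.   -1.37  0.15]
```

Call:
jog_arm:
  deltas:
    - [[-1, 0, 0, 0], [-1.9, 0, 0, 0], [-2.9, 0, 0, 0], [-3.5, 0, 0, 0], [-3.8, 0, 0, 0], [-3.8, 0, 0, 0]]

```text
t: 2.35
eef_pos: [0.4515, -0.0349, 0.3287]
ee_rot: [-3.141, 0.0, -1.577]
force: [0.3, -0.1, -0.4]
width: 0.088
gripper_force: 0.0
```

Run:
```python
from h import *
s=arm.get_state(); print(s['t'],s['eef_pos'],s['ee_rot']); grab('wrist','w3')
```

```text
2.35 [ 0.45151989 -0.03487288  0.32871086] [-3.14119165e+00  1.76901779e-04 -1.57719088e+00]
```

Call:
jog_arm:
  deltas:
    - [[-0.7, 0, 0, 0], [-1.5, 0, 0, 0], [-1.7, 0, 0, 0], [-1.7, 0, 0, 0]]

```text
t: 2.9
eef_pos: [0.4524, 0.0667, 0.3284]
ee_rot: [3.141, -0.0, -1.577]
force: [-1.3, -0.4, 0.1]
width: 0.0871
gripper_force: 0.0
```

Run:
```python
from h import *
s=arm.get_state(); print(s['t'],s['eef_pos'],s['ee_rot']); grab('wrist','w4')
```

```text
2.9 [0.45241723 0.06673237 0.32840916] [ 3.14122384e+00 -4.51825848e-04 -1.57705241e+00]
```

Call:
jog_arm:
  deltas:
    - [[-0.8, 0, 0, 0], [-1.8, 0, 0, 0], [-2.6, 0, 0, 0], [-2.9, 0, 0, 0], [-2.9, 0, 0, 0]]

```text
t: 3.58
eef_pos: [0.4536, 0.241, 0.3281]
ee_rot: [3.141, -0.001, -1.577]
force: [0.3, -0.7, -0.4]
width: 0.0875
gripper_force: 0.0
```

Run:
```python
from h import *
s=arm.get_state(); print(s['t'],s['eef_pos'],s['ee_rot']); grab('wrist','w5')
def r(t):return cv2.resize(load(t)['img'],(400,300),interpolation=cv2.INTER_AREA)
m=np.vstack([np.hstack([r('w2'),r('w3')]),np.hstack([r('w4'),r('w5')])]); cv2.imwrite('pics/m.png',m[:,:,::-1])
```

```text
3.575 [0.45364856 0.24101546 0.32812169] [ 3.14092784e+00 -9.02421302e-04 -1.57685564e+00]
```

View pics/m.png

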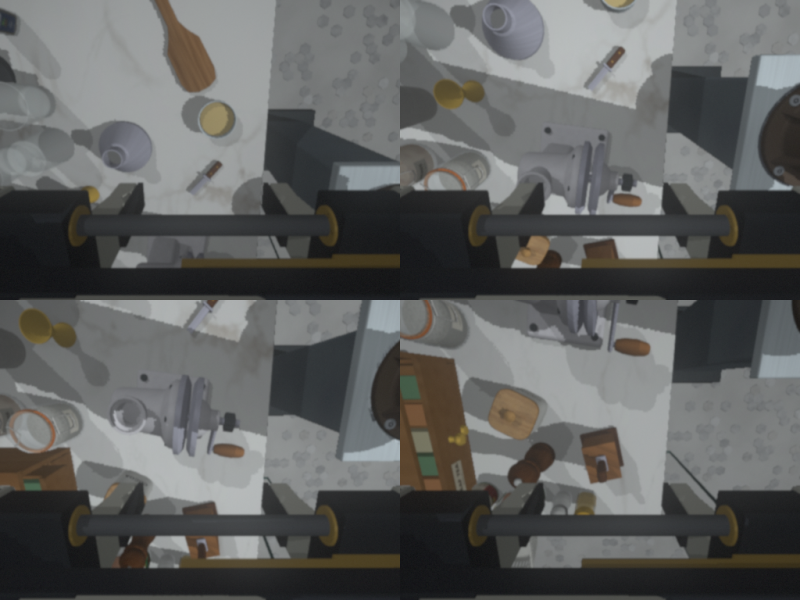

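The wrist montage shows the tin at w2 (215,118) with the hopper and small gauge near it. The mill from above is in w3 (590,175) and w4 (190,415), and the stand with the handle in w5 (602,455). I'll enlarge these with full-image pixel grids.

Run:
```python
from h import *
def crop(t,x,y,w,h,W,H):
    c=cv2.resize(load(t)['img'][y:y+h,x:x+w],(W,H),interpolation=cv2.INTER_CUBIC)
    for i in range(0,w):
        if (x+i)%10==0:
            X=i*W//w; cv2.line(c,(X,0),(X,6 if (x+i)%50 else 16),(255,0,0),1)
            if (x+i)%50==0: cv2.putText(c,str(x+i),(X+2,16),0,.4,(255,0,0),1)
    for j in range(0,h):
        if (y+j)%10==0:
            Y=j*H//h; cv2.line(c,(0,Y),(6 if (y+j)%50 else 16,Y),(255,0,0),1)
            if (y+j)%50==0: cv2.putText(c,str(y+j),(8,Y+4),0,.4,(255,0,0),1)
    return c
m=np.vstack([np.hstack([crop('w4',180,80,130,130,400,400),crop('w3',190,80,130,130,400,400)]),
 np.hstack([crop('w5',225,150,80,80,200,200),crop('w4',225,250,80,80,200,200),crop('w2',240,115,80,80,200,200),crop('w3',245,225,80,80,200,200)])])
cv2.imwrite('pics/m2.png',m[:,:,::-1])
```

```text
(no output)
```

View pics/m2.png

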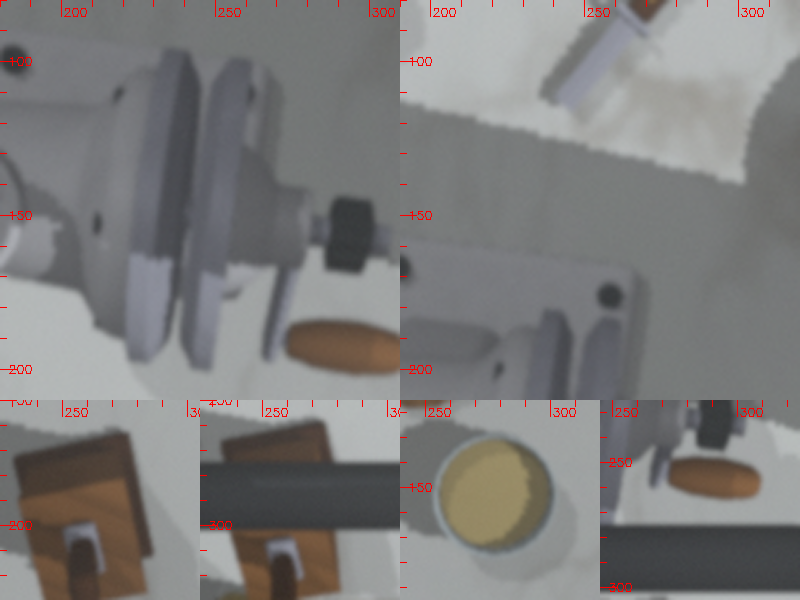

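In w4 the rear plate rim spans (237,97) to (228,197), with the front plate to its right and the dark bevelled gap at about column 240. In w5 the stand's top edge runs (233,192) to (272,183), the collar sits at (250–266, 199–220) and the handle goes down from (257,215). In w2 the tin's wax centre is at (275,151).

Run:
```python
from h import *
w2,w3,w4,w5=[load(t) for t in('w2','w3','w4','w5')]; t=load('top1')
def yaw(a,b): d=b-a; return np.degrees(np.arctan2(d[1],d[0])).round(1)
print('stand edge',[p.round(3) for p in (atz(w5,233,191,.086),atz(w5,272,183,.086))],yaw(atz(w5,233,191,.086),atz(w5,272,183,.086)))
print('stand side',yaw(atz(w5,272,183,.086),atz(w5,279,222,.086)))
print('collar near edge',atz(w5,250,200.5,.092).round(3),atz(w5,263,198.5,.092).round(3),yaw(atz(w5,250,200.5,.092),atz(w5,263,198.5,.092)))
print('collar tri',tri((w5,263,199),(w4,263.5,306)), tri((w5,250,200.5),(w4,252,306.5)))
print('rear ends',atz(w4,237,97,.125).round(3),atz(w4,228,197,.125).round(3),yaw(atz(w4,237,97,.125),atz(w4,228,197,.125)))
print('front ends',yaw(atz(w4,256,100,.125),atz(w4,246,200,.125)))
print('gap mid',atz(w4,240,150,.175).round(3))
print('baseplate edge',yaw(atz(w3,190,155,.008),atz(w3,265,167,.008)))
print('wax',atz(w2,275,151,.0175).round(3),tri((w2,276,152),(t,513*.64,371*.64)))
```

```text
stand edge [array([0.49 , 0.277, 0.086]), array([0.436, 0.266, 0.086])] -168.4
stand side 100.2
collar near edge [0.466 0.289 0.092] [0.448 0.286 0.092] -171.2
collar tri (array([0.44763419, 0.28720045, 0.09189251]), [array([ 0.5, -0. ]), array([-0.5, -0. ])]) (array([0.46556361, 0.29015999, 0.08910022]), [array([ 0.6, -0. ]), array([-0.5,  0. ])])
rear ends [ 0.477 -0.02   0.125] [0.491 0.099 0.125] 83.0
front ends 83.4
gap mid [0.472 0.033 0.175]
baseplate edge 170.4
wax [ 0.425 -0.27   0.018] (array([ 0.42399181, -0.26985441,  0.02557807]), [array([ 0.2, -0.1]), array([-0. , -0.1])])
```

Call:
jog_arm:
  deltas:
    - [[0, 0, 0.5, -1.3], [0, 0, 1, -2.6], [0, 0, 1.3, -2.6], [0, 0, 1.3, -2.6]]

```text
t: 4.12
eef_pos: [0.453, 0.2393, 0.2497]
ee_rot: [3.14, -0.001, -1.352]
force: [-0.1, -0.2, 0.5]
width: 0.0877
gripper_force: 0.0
```

Run:
```python
from h import *
s=arm.get_state(); print(s['t'],s['eef_pos'],s['ee_rot']); grab('wrist','w6')
c=load('w6')['img'][130:330,160:360]; print(proj(load('w6'),[.448,.288,.09]))
c=cv2.resize(c,(600,600),interpolation=cv2.INTER_CUBIC); cv2.imwrite('pics/d.png',c[:,:,::-1])
```

```text
4.125 [0.45303975 0.23927748 0.24974619] [ 3.13970508e+00 -1.29222443e-03 -1.35182459e+00]
[253.72768922 221.92890126]
```

View pics/d.png

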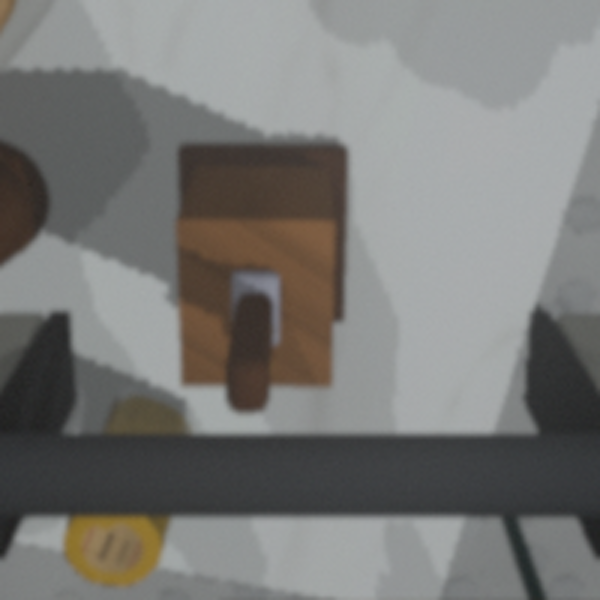

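w6 shows the stand squarely aligned with the image: top corners at crop (179,218), (335,220), (331,384) and (182,384). The collar's near edge is (232,271)–(279,271), and the handle rises to its top end, whose centre is near (248,400).

Run:
```python
from h import *
w5,w6=load('w5'),load('w6'); px=lambda u,v:(160+u/3,130+v/3)
C=[atz(w6,*px(*c),.086) for c in((179,218),(335,220),(331,384),(182,384))]
print(np.round(C,3).tolist(),'centre',np.mean(C,0).round(4),[np.linalg.norm(C[i]-C[(i+1)%4]).round(3) for i in range(4)])
print('height check',tri((w6,*px(179,218)),(w5,233,191)),tri((w6,*px(335,220)),(w5,272,183)))
a=atz(w6,*px(232,271),.092);b=atz(w6,*px(279,271),.092); ex=(a-b)/np.linalg.norm(a-b); ey=np.array([-ex[1],ex[0],0])
print('collar',a.round(3),b.round(3),np.linalg.norm(a-b).round(4),np.arctan2(ex[1],ex[0]),'centre',((a+b)/2+ey*.015).round(4))
print('handle top centre',atz(w6,*px(248,393),.152).round(4))
s=arm.get_state(); R=Ro.from_euler('xyz',s['ee_rot']).as_matrix()
for g in (((a+b)/2+ey*.015),np.mean(C,0)): print('move units',(R.T@(g-s['eef_pos']))/.06)
```

```text
[[0.49, 0.275, 0.086], [0.433, 0.263, 0.086], [0.419, 0.331, 0.086], [0.476, 0.343, 0.086]] centre [0.4544 0.3031 0.086 ] [np.float64(0.058), np.float64(0.069), np.float64(0.059), np.float64(0.07)]
height check (array([0.49196553, 0.2852956 , 0.05812624]), [array([-0.3,  0.1]), array([ 0.2, -0.1])]) (array([0.43517746, 0.26157393, 0.09658756]), [array([-1.4,  1.3]), array([ 0.9, -1.3])])
collar [0.467 0.289 0.092] [0.449 0.285 0.092] 0.0176 0.21767178118238104 centre [0.4547 0.302  0.092 ]
handle top centre [0.4543 0.3043 0.152 ]
move units [-1.00765598 -0.24286058  2.64851254]
move units [-1.02633312 -0.24245344  2.74850312]
```

Call:
jog_arm:
  deltas:
    - [[-0.5, -0.24, 0, 0], [-1.01, -0.24, 0.3, 0], [-1.01, -0.24, 1, 0], [-1.01, -0.24, 1.7, 0], [-1.01, -0.24, 2.2, 0], [-1.01, -0.24, 2.36, 0], [-1.01, -0.24, 2.36, 0]]
  grip: 50

```text
t: 5.05
eef_pos: [0.4547, 0.3037, 0.1098]
ee_rot: [-3.141, 0.0, -1.35]
force: [-0.8, 0.6, 0.6]
width: 0.05
gripper_force: 0.0
```

Call:
jog_arm:
  deltas:
    - [[0, 0, 0, 0], [0, 0, 0, 0], [0, 0, 0, 0], [0, 0, 0, 0], [0, 0, 0, 0], [0, 0, 0, 0], [0, 0, 0, 0], [0, 0, 0, 0]]
  grip: 0
  squeeze: 35

```text
t: 6.05
eef_pos: [0.4543, 0.3038, 0.1092]
ee_rot: [-3.141, 0.0, -1.35]
force: [-0.7, -0.1, 4.8]
width: 0.0139
gripper_force: 35.0
```

Call:
jog_arm:
  deltas:
    - [[0, 0, -0.3, 0], [0, 0, -0.9, 0], [0, 0, -1.6, 0], [0, 0, -2.4, 0], [0, 0, -3.1, 0], [0, 0, -3.5, 0], [0, 0, -3.5, 0], [0, 0, -3.5, 0]]

```text
t: 7.05
eef_pos: [0.4535, 0.3033, 0.3176]
ee_rot: [3.14, -0.001, -1.35]
force: [-0.2, -1.1, -1.6]
width: 0.0142
gripper_force: 35.0
```

Run:
```python
from h import *
s=arm.get_state(); print(s['t'],s['eef_pos'],s['ee_rot'],s['force'],s['q'].round(2)); grab('wrist','w7')
t=load('top1')
R=Ro.from_euler('xyz',s['ee_rot']).as_matrix(); print(R.T@(np.array([.4245,-.270,.3])-s['eef_pos'])/.06)
print(proj(load('w7'),s['eef_pos']+[0,0,-.093]))
```

```text
7.05 [0.45349268 0.30329397 0.31760484] [ 3.13966517e+00 -6.80928807e-04 -1.35010279e+00] [-0.21729005 -1.09178763 -1.56796909] [ 0.95  0.1  -0.12 -0.   -1.35 -0.73]
[9.21717364 2.56253764 0.30463011]
[258.70902138 199.29858467]
```

Call:
jog_arm:
  deltas:
    - [[0.6, 0.17, 0, 0.4], [1.6, 0.44, 0, 1], [2.6, 0.72, 0, 1.6], [3.6, 1, 0, 2.2], [4.6, 1.28, 0, 2.8], [5.6, 1.56, 0, 3.4], [6.6, 1.83, 0, 3.9], [7.6, 2.11, 0, 3.9]]

```text
t: 8.1
eef_pos: [0.4295, -0.1709, 0.3181]
ee_rot: [3.14, 0.0, -1.691]
force: [1.0, 0.3, -0.5]
width: 0.0139
gripper_force: 35.0
```

Run:
```python
from h import *
s=arm.get_state(); print(s['t'],s['eef_pos'],s['ee_rot']); 
R=Ro.from_euler('xyz',s['ee_rot']).as_matrix(); print(R.T@(np.array([.4245,-.270,.15])-s['eef_pos'])/.06)
```

```text
8.1 [ 0.42952767 -0.17088301  0.31806936] [ 3.14042807e+00  6.28900762e-05 -1.69050103e+00]
[ 1.65031127 -0.11734132  2.8009174 ]
```

Call:
jog_arm:
  deltas:
    - [[0.8, -0.1, 0, 0], [1.65, -0.12, 0.5, 0], [1.65, -0.12, 1.4, 0], [1.65, -0.12, 2.3, 0], [1.65, -0.12, 2.9, 0], [1.65, -0.12, 3.05, 0], [1.65, -0.12, 3.05, 0]]

```text
t: 8.98
eef_pos: [0.4258, -0.2683, 0.1359]
ee_rot: [3.14, -0.0, -1.69]
force: [-0.2, -0.1, -0.6]
width: 0.0138
gripper_force: 35.0
```

Run:
```python
from h import *
s=arm.get_state(); print(s['t'],s['eef_pos'],s['ee_rot'],s['force']); w=grab('wrist','w8')
print(proj(w,s['eef_pos']+[0,0,-.093]),proj(w,[.4245,-.27,.0175]))
c=cv2.resize(w['img'][80:280,160:360],(600,600),interpolation=cv2.INTER_CUBIC); cv2.imwrite('pics/e.png',c[:,:,::-1])
```

```text
8.975 [ 0.42581557 -0.26827019  0.1359245 ] [ 3.14042336e+00 -2.30405096e-04 -1.68992977e+00] [-0.1884289  -0.08826298 -0.63217143]
[258.88899712 199.47335476] [260.03860547 189.28972921]
```

View pics/e.png

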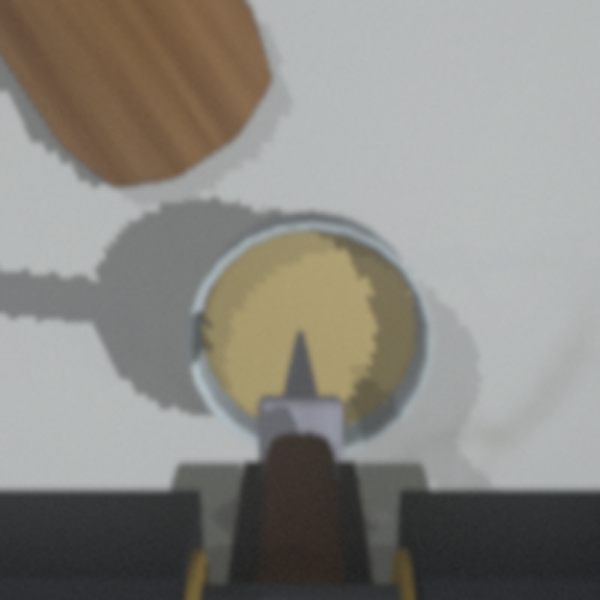

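The picture shows the blade tip at crop (300,332), over the wax and about 10 px left of its centre (312,330). I'm lowering it.

Call:
jog_arm:
  deltas:
    - [[0, 0, 0.2, 0], [0, 0, 0.35, 0], [0, 0, 0.38, 0], [0, 0, 0.4, 0], [0, 0, 0.41, 0], [0, 0, 0.42, 0], [0, 0, 0.43, 0], [0, 0, 0.43, 0]]

```text
t: 10.02
eef_pos: [0.426, -0.2683, 0.1106]
ee_rot: [-3.141, -0.0, -1.69]
force: [-1.4, 0.4, 4.8]
width: 0.0141
gripper_force: 35.0
```

Call:
jog_arm:
  deltas:
    - [[0, 0, 0.01, 0], [0, 0, 0.02, 0], [0, 0, 0.02, 0], [0, 0, 0.02, 0]]

```text
t: 10.52
eef_pos: [0.4261, -0.2684, 0.1105]
ee_rot: [-3.141, -0.001, -1.69]
force: [-3.4, 3.2, 14.6]
width: 0.0137
gripper_force: 35.0
```

Call:
jog_arm:
  deltas:
    - [[0, 0, -0.3, 0], [0, 0, -1, 0], [0, 0, -1.9, 0], [0, 0, -2.8, 0], [-0.5, 0, -3.4, 0], [-1.4, -0.3, -3.5, 0], [-2.4, -0.6, -3.5, 0], [-3, -0.8, -3.5, 0]]

```text
t: 11.52
eef_pos: [0.4955, -0.0929, 0.319]
ee_rot: [-3.141, 0.001, -1.689]
force: [-0.4, -0.4, -0.8]
width: 0.0139
gripper_force: 35.0
```

Call:
jog_arm:
  deltas:
    - [[-0.5, 0, 0, 0], [-0.5, 0, 0, 0], [-0.5, 0, 0, 0]]

```text
t: 11.9
eef_pos: [0.4984, -0.0655, 0.3187]
ee_rot: [3.141, -0.0, -1.69]
force: [-0.2, 0.5, -0.4]
width: 0.0137
gripper_force: 35.0
```

Run:
```python
from h import *
s=arm.get_state(); print(s['t'],s['eef_pos'],s['ee_rot'],s['force']); w=grab('wrist','w9')
a=arm.get_state(); print(proj(w,s['eef_pos']+[0,0,-.093]),proj(w,[.472,.033,.175]))
c=cv2.resize(w['img'][80:280,160:360],(600,600),interpolation=cv2.INTER_CUBIC); cv2.imwrite('pics/f.png',c[:,:,::-1])
```

```text
11.9 [ 0.49835266 -0.06549668  0.31873648] [ 3.14127636e+00 -1.13090736e-04 -1.68974598e+00] [-0.21930238  0.45287877 -0.44054793]
[258.96766888 199.4630447 ] [292.58614951 265.1790855 ]
```

View pics/f.png

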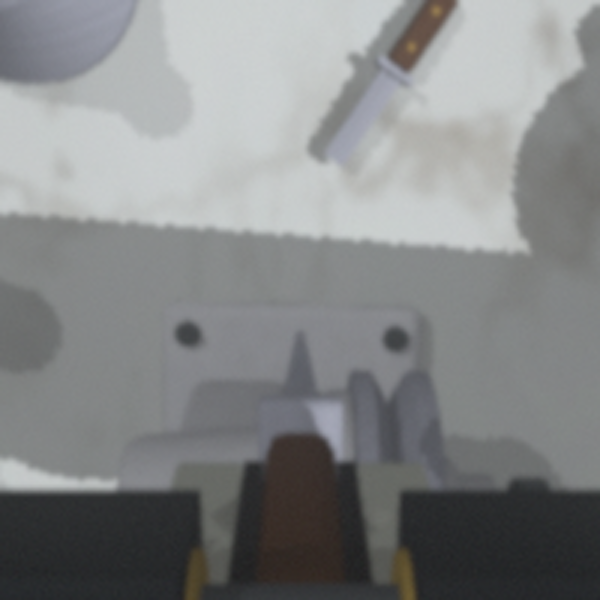

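The view shows the mill's base edge at crop (165,306)–(425,309), so the tool yaw matches the mill within about 1°. The plates are at lower right (365,400) and (415,400), and the small gauge lies untouched at (370,90). I'm moving over the gap and looking down it.

Call:
jog_arm:
  deltas:
    - [[-0.7, 0.3, 0, 0], [-1.5, 0.68, 0, 0], [-2.03, 0.68, 0, 0], [-2.03, 0.68, 0, 0], [-2.03, 0.68, 0, 0]]

```text
t: 12.58
eef_pos: [0.4725, 0.0597, 0.3189]
ee_rot: [3.141, -0.0, -1.691]
force: [-0.5, -0.0, -1.0]
width: 0.0135
gripper_force: 35.0
```

Run:
```python
from h import *
s=arm.get_state(); print(s['t'],s['eef_pos'],s['ee_rot'],s['force']); w=grab('wrist','w10')
print(proj(w,s['eef_pos']+[0,0,-.093]),proj(w,[.472,.033,.175]))
c=w['img'][100:220,200:320]; c=cv2.resize(c,(600,600),interpolation=cv2.INTER_CUBIC)
c=cv2.createCLAHE(2,(4,4)).apply(cv2.cvtColor(c,cv2.COLOR_RGB2GRAY)); cv2.imwrite('pics/g.png',c)
```

```text
12.575 [0.47245583 0.05966063 0.31892878] [ 3.14147285e+00 -1.93596237e-04 -1.69077734e+00] [-0.46725058 -0.02937348 -0.97735669]
[258.98380182 199.48488857] [256.27676276 158.75177906]
```

View pics/g.png

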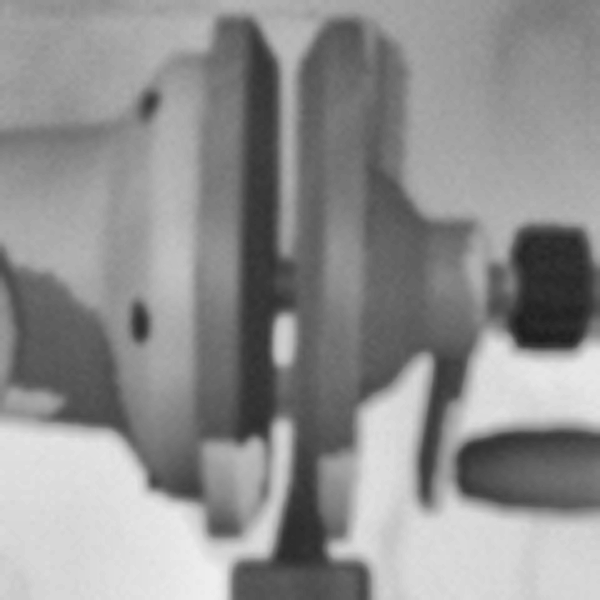

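The view looks straight down the gap. The light slit is at crop column ≈287.5, running parallel to the image columns, and the axle crosses it at (285,285). The blade's centre line is at column ≈300, so the gauge must shift slightly left and back along the gap.

Run:
```python
from h import *
w=load('w10'); s=arm.get_state(); R=Ro.from_euler('xyz',s['ee_rot']).as_matrix()
px=lambda u,v:(200+u/5,100+v/5)
ax=atz(w,*px(287,285),.131); g=atz(w,*px(287.5,300),.175)
e=[atz(w,*px(240,15),.125),atz(w,*px(225,538),.125)]
print('axle',ax,'gap',g,'plate ends',np.round(e,4).tolist(),np.mean(e,0))
tip=atz(w,260,190.7,s['eef_pos'][2]-.093); print('tip seen',tip,s['eef_pos'])
print('tool units to axle',R.T@(ax-s['eef_pos'])/.06,'gap',R.T@(g-s['eef_pos'])/.06,'tip seen',R.T@(tip-s['eef_pos'])/.06)
a=atz(w,*px(288,100),.175);b=atz(w,*px(286,420),.175); print('yaw mill',np.arctan2(*(b-a)[:2])*-1, 'tool',s['ee_rot'][2]+np.pi/2)
```

```text
axle [0.47185717 0.03912775 0.131     ] gap [0.47093068 0.0344099  0.175     ] plate ends [[0.475, -0.0212, 0.125], [0.4949, 0.1009, 0.125]] [0.48497077 0.03985863 0.125     ]
tip seen [0.47061997 0.05182415 0.2259288 ] [0.47248712 0.0594564  0.3189288 ]
tool units to axle [ 0.33706028 -0.03060814  3.13220354] gap [ 0.41710729 -0.02466276  2.39888495] tip seen [0.12974818 0.01545317 1.55002449]
yaw mill -0.12844070111718528 tool -0.12051939445584603
```

Call:
jog_arm:
  deltas:
    - [[0.2, -0.04, 0, 0.09], [0.335, -0.04, 0.1, 0.09], [0.335, -0.04, 0.3, 0.09], [0.335, -0.04, 0.5, 0.09], [0.335, -0.04, 0.65, 0.09], [0.335, -0.04, 0.75, 0.09], [0.335, -0.04, 0.8, 0.09], [0.335, -0.04, 0.8, 0.09]]

```text
t: 13.62
eef_pos: [0.4726, 0.0403, 0.2709]
ee_rot: [3.142, -0.0, -1.698]
force: [0.2, 0.1, -0.6]
width: 0.0137
gripper_force: 35.0
```

Call:
jog_arm:
  deltas:
    - [[0, 0, 0.03, 0], [0, 0, 0.06, 0], [0, 0, 0.09, 0], [0, 0, 0.12, 0], [0, 0, 0.15, 0], [0, 0, 0.15, 0]]

```text
t: 14.38
eef_pos: [0.4727, 0.0402, 0.2619]
ee_rot: [-3.141, 0.0, -1.698]
force: [1.1, -0.3, -2.4]
width: 0.0137
gripper_force: 35.0
```

Call:
jog_arm:
  deltas:
    - [[0, 0, 0.03, 0], [0, 0, 0.06, 0], [0, 0, 0.08, 0], [0, 0, 0.1, 0], [0, 0, 0.1, 0], [0, 0, 0.1, 0]]

```text
t: 15.12
eef_pos: [0.4726, 0.0402, 0.2559]
ee_rot: [-3.141, 0.0, -1.698]
force: [3.0, -1.0, -0.7]
width: 0.0139
gripper_force: 35.0
```

Run:
```python
from h import *
s=arm.get_state(); print(s['t'],s['eef_pos'].round(4),s['force'],s['moment']); w=grab('wrist','w11'); s=arm.get_state(); print(s['force'],s['moment'])
```

```text
15.125 [0.4726 0.0402 0.2559] [ 2.99363606 -1.02910093 -0.6708043 ] [-0.09034323 -1.14814359  0.01711017]
[ 2.13097428 -0.75742043 -1.25466836] [-0.11514288 -1.23822932  0.00889522]
```

Call:
jog_arm:
  deltas:
    - [[0, -0.01, 0, 0], [0, -0.01, 0, 0], [0, -0.01, 0, 0], [0, -0.01, 0, 0]]

```text
t: 15.68
eef_pos: [0.473, 0.0401, 0.2559]
ee_rot: [3.141, -0.0, -1.698]
force: [1.1, 1.3, -1.1]
width: 0.014
gripper_force: 35.0
```

```bash
cat > f.py <<'E'
from h import *
a=[]
for _ in range(5):
    s=arm.get_state(); a.append(np.r_[s['force'],s['moment']]); grab_frame('wrist')
print(s['t'],s['eef_pos'].round(4),np.mean(a,0).round(2),np.std(a,0).round(2))
E
python3 f.py
```

```text
15.875 [0.4731 0.0401 0.2559] [ 1.08  0.59 -0.44  0.18 -0.59  0.02] [0.4  0.63 0.67 0.04 0.02 0.02]
```

Call:
jog_arm:
  deltas:
    - [[0, -0.01, 0, 0], [0, -0.01, 0, 0], [0, -0.01, 0, 0], [0, -0.01, 0, 0]]

```text
t: 16.42
eef_pos: [0.4735, 0.0399, 0.2558]
ee_rot: [3.141, -0.0, -1.698]
force: [0.0, -0.7, 0.2]
width: 0.0138
gripper_force: 35.0
```

```bash
python3 f.py
```

```text
16.625 [0.4736 0.04   0.2559] [-0.03 -0.51 -0.76  0.03  0.07  0.02] [0.39 0.57 0.64 0.04 0.04 0.01]
```

Call:
jog_arm:
  deltas:
    - [[0, 0, 0.03, 0], [0, 0, 0.06, 0], [0, 0, 0.08, 0], [0, 0, 0.08, 0], [0, 0, 0.08, 0]]

```text
t: 17.3
eef_pos: [0.4737, 0.04, 0.2511]
ee_rot: [3.142, -0.0, -1.698]
force: [0.1, -0.2, -0.6]
width: 0.0143
gripper_force: 35.0
```

```bash
python3 f.py
```

```text
17.5 [0.4737 0.04   0.2512] [ 0.04  0.1  -1.    0.04  0.06  0.02] [0.62 0.34 0.37 0.02 0.02 0.02]
```

Call:
jog_arm:
  deltas:
    - [[0, 0, 0.02, 0], [0, 0, 0.04, 0], [0, 0, 0.06, 0], [0, 0, 0.06, 0], [0, 0, 0.06, 0]]

```text
t: 18.18
eef_pos: [0.4737, 0.04, 0.2475]
ee_rot: [-3.142, -0.0, -1.698]
force: [0.3, 0.6, -1.8]
width: 0.0137
gripper_force: 35.0
```

```bash
python3 f.py
```

```text
18.375 [0.4737 0.04   0.2476] [ 0.24  0.13 -1.35 -0.01 -0.21 -0.01] [0.62 0.38 0.32 0.04 0.03 0.03]
```

Call:
jog_arm:
  deltas:
    - [[0, 0, 0.02, 0], [0, 0, 0.04, 0], [0, 0, 0.06, 0], [0, 0, 0.06, 0], [0, 0, 0.06, 0]]

```text
t: 19.05
eef_pos: [0.4737, 0.04, 0.2439]
ee_rot: [-3.142, 0.0, -1.698]
force: [2.0, -0.3, -1.7]
width: 0.0138
gripper_force: 35.0
```

```bash
python3 f.py
```

```text
19.25 [0.4737 0.04   0.2439] [ 1.67  0.02 -1.64 -0.04 -0.51 -0.01] [0.51 0.62 0.47 0.03 0.05 0.02]
```

Call:
jog_arm:
  deltas:
    - [[0, -0.007, 0, 0], [0, -0.007, 0.02, 0], [0, -0.007, 0.04, 0], [0, -0.007, 0.06, 0], [0, -0.007, 0.06, 0], [0, -0.007, 0.06, 0]]

```text
t: 20.05
eef_pos: [0.4738, 0.0398, 0.2402]
ee_rot: [3.141, -0.0, -1.698]
force: [-3.2, 0.0, 3.2]
width: 0.0142
gripper_force: 35.0
```

```bash
python3 f.py
```

```text
20.25 [0.4738 0.0398 0.2402] [-3.15  0.07  3.51  0.11  1.56 -0.03] [0.55 0.35 0.71 0.03 0.08 0.04]
```

Call:
jog_arm:
  deltas:
    - [[0, 0.004, 0, 0], [0, 0.004, 0.02, 0], [0, 0.004, 0.04, 0], [0, 0.004, 0.05, 0], [0, 0.004, 0.05, 0], [0, 0.004, 0.05, 0]]

```text
t: 21.05
eef_pos: [0.4737, 0.04, 0.2375]
ee_rot: [3.141, 0.0, -1.698]
force: [-4.9, 1.0, 4.9]
width: 0.014
gripper_force: 35.0
```

```bash
python3 f.py
```

```text
21.25 [0.4737 0.04   0.2375] [-4.88  0.57  5.07  0.29  2.21 -0.01] [0.27 0.45 0.49 0.03 0.05 0.04]
```

Call:
jog_arm:
  deltas:
    - [[0, 0.004, 0, 0], [0, 0.008, 0, 0], [0, 0.008, 0, 0], [0, 0.008, 0, 0]]

```text
t: 21.8
eef_pos: [0.4736, 0.04, 0.2375]
ee_rot: [-3.141, 0.0, -1.698]
force: [-3.0, 0.3, 4.0]
width: 0.0138
gripper_force: 35.0
```

```bash
python3 f.py
```

```text
22.0 [0.4736 0.04   0.2375] [-3.07 -0.01  4.68 -0.07  1.39 -0.04] [0.68 0.78 0.64 0.03 0.03 0.02]
```

Call:
jog_arm:
  deltas:
    - [[0, 0.007, 0, 0], [0, 0.014, 0.01, 0], [0, 0.014, 0.03, 0], [0, 0.014, 0.05, 0], [0, 0.014, 0.05, 0], [0, 0.014, 0.05, 0]]

```text
t: 22.8
eef_pos: [0.4732, 0.0404, 0.2345]
ee_rot: [-3.14, 0.001, -1.698]
force: [4.6, 0.0, 2.6]
width: 0.0139
gripper_force: 35.0
```

```bash
python3 f.py
```

```text
23.0 [0.4731 0.0404 0.2345] [ 4.38  0.02  2.88  0.11 -1.76 -0.04] [1.02 0.61 0.62 0.03 0.21 0.02]
```

Call:
jog_arm:
  deltas:
    - [[0, -0.004, 0, 0], [0, -0.007, 0, 0], [0, -0.007, 0, 0], [0, -0.007, 0, 0]]

```text
t: 23.55
eef_pos: [0.4732, 0.0403, 0.2344]
ee_rot: [-3.141, 0.0, -1.698]
force: [5.7, 2.3, 2.8]
width: 0.0137
gripper_force: 35.0
```

```bash
python3 f.py
```

```text
23.75 [0.4732 0.0402 0.2344] [ 5.04  1.81  3.19  0.82 -1.98 -0.04] [0.65 0.34 0.33 0.02 0.03 0.03]
```

Call:
jog_arm:
  deltas:
    - [[0, -0.004, 0, 0], [0, -0.008, 0, 0], [0, -0.008, 0, 0], [0, -0.008, 0, 0]]

```text
t: 24.3
eef_pos: [0.4733, 0.04, 0.2343]
ee_rot: [3.141, 0.0, -1.698]
force: [3.9, 2.1, 4.1]
width: 0.0138
gripper_force: 35.0
```

```bash
python3 f.py; python3 f.py
```

```text
24.5 [0.4733 0.04   0.2343] [ 3.18  2.49  4.37  1.11 -1.08 -0.03] [0.57 0.36 0.33 0.04 0.06 0.02]
24.75 [0.4733 0.04   0.2343] [ 2.28  2.61  3.96  1.19 -0.93 -0.02] [0.58 0.48 0.43 0.02 0.02 0.03]
```

Call:
jog_arm:
  deltas:
    - [[0, -0.004, 0, 0], [0, -0.006, 0.01, 0], [0, -0.006, 0.02, 0], [0, -0.006, 0.03, 0], [0, -0.006, 0.03, 0]]

```text
t: 25.42
eef_pos: [0.4732, 0.0394, 0.2326]
ee_rot: [3.141, -0.001, -1.698]
force: [0.7, 1.5, 7.0]
width: 0.0139
gripper_force: 35.0
```

```bash
python3 f.py; python3 f.py
```

```text
25.625 [0.4732 0.0394 0.2326] [ 0.24  0.66  6.65  0.48  0.01 -0.04] [0.44 0.45 0.54 0.03 0.01 0.02]
25.875 [0.4732 0.0394 0.2326] [ 0.3   1.46  6.09  0.49 -0.01 -0.04] [0.45 0.28 0.35 0.01 0.05 0.02]
```

Call:
jog_arm:
  deltas:
    - [[0, 0, 0.01, 0], [0, 0, 0.02, 0], [0, 0, 0.03, 0], [0, 0, 0.04, 0], [0, 0, 0.05, 0], [0, 0, 0.05, 0], [0, 0, 0.05, 0]]

```text
t: 26.8
eef_pos: [0.4731, 0.0391, 0.2297]
ee_rot: [3.14, -0.002, -1.698]
force: [-0.3, 0.5, 6.9]
width: 0.0142
gripper_force: 35.0
```

```bash
python3 f.py
python3 - <<'E'
from h import *
w=grab('wrist','w12'); c=w['img'][100:220,200:320]; cv2.imwrite('pics/i.png',cv2.resize(c,(600,600),interpolation=cv2.INTER_CUBIC)[:,:,::-1])
E
```

```text
27.0 [0.4731 0.0391 0.2297] [-0.64  0.43  7.72  0.16  0.43 -0.04] [0.36 0.35 0.53 0.03 0.03 0.03]
```

View pics/i.png

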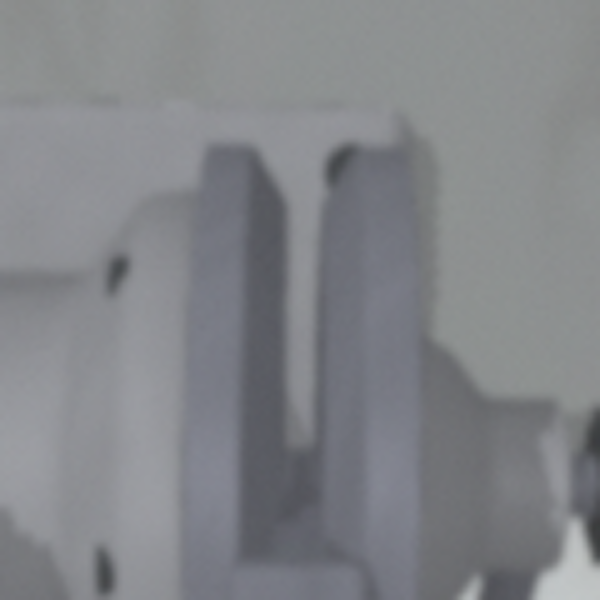

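The gauge blade sits in the gap between both plates, with its collar at crop (300,580). The side force is close to zero and the downward push about 8 N, so I'm handing in.

```bash
python3 -c "
from station import arm
print(arm.job_done()); s=arm.get_state(); print(s['t'],s['force'],s['gripper_force'])"
```

```text
the job is handed in; nothing more can be done
None
the job is handed in; nothing more can be done
```

The job is handed in, with no verdict shown: the larger gauge was touched to the wax and is held upright between the mill's plates at a steady push of about 8 N, with almost no side force and the front plate an estimated 1.2 mm open.

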